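# Stack the sorting totes on their base and close the stack

## Robot

A 6-joint arm with a two-finger parallel gripper is mounted at the origin on the work surface. World frame = base frame: x ahead of the robot, y to its left, z up, the work surface at z = 0. Lengths are in mm, angles in rad, forces in N, time in s.
With the tool pointing down it reaches from about 375 to 975 mm from the base axis. Payload 3.8 kg.
Tool frame: the origin (TCP) lies midway between the tips of the shut fingers; the grasp point (between the pads) lies 19 mm behind it; z points along the fingers, y is the line along which they close (so a half turn about z gives the same grasp; the last joint's range is limited). The gripper opens to 85 mm and grips with 20 to 120 N. Pads are 22 mm wide; open, the fingers measure 114 mm over their backs; the gripper's body (76 mm by 85 mm) begins 54 mm behind the grasp point. The pads swing forward as they close: fully open they stand 13 mm farther back than shut.
Start: joints at [-1.285, 0.264, 1.604, -0, 1.274, -0.037], TCP at [214.12, -640.133, 231.28] pointing down, gripper open.
Joint ranges: [-2.63, 2.63], [-0.94, 2.18], [0.31, 2.57], [-1.31, 4.45], [0, 2.66], [-2.55, 2.55]. Speed limits (rad/s): [2.57, 2.57, 3.14, 3.14, 3.14, 3.14].

## Interface

Orientations are given as a unit quaternion [x, y, z, w].
In Python, from cell import r, eyes, order gives the robot as it stands. The module is installed in compiled form; this text tells all that it offers.
- The arm moves only by the shell command python3 -m crank 'ROWS' [FORCE]. ROWS is text: rows parted by semicolons, each of 5 numbers parted by spaces: the shift along the tool's x, y, z in mm, then the turn about the tool's z in degrees, then the closure, from 0 (fully open) to 1 (shut). A call has 1 to 8 rows; each row is the pose to reach, as a shift and turn from the pose commanded when the call began, along the tool's axes at that moment; what a row does not reach only later rows make up. A row lasts 1/10 s, in which the tool goes at most 50 mm and 8.59 degrees, less where a joint would pass 70% of its speed; a pose out of reach is approached as far as the arm can. A call with a gripper value outside its range is refused whole. The fingers move at their own pace and stop on an object; FORCE is the grip in N (left out, the last holds). Time passes only in rows, so rows that repeat a pose let the fingers close. It gives the time, the measured TCP pose, the force, the opening and the grip force at its end, in the units of the state.
- r.get_state(): the state, without advancing time (a new reading comes with each control period).
- eyes.snapshot(name): name is "side" or "top" or "wrist"; returns the picture (400x640x3 uint8, red, green, blue); there is no depth.
- eyes.calibration(name): a dict with "intrinsics" (3x3 intrinsics, pixels), "distortion" ([k1, k2, p1, p2, k3] as OpenCV has them; the pictures are not rectified), "R" (3x3) and "t" (3): a world point X has camera coordinates R X + t; the wrist camera has in their place "T_tool_cam" (4x4, takes a point from camera to tool coordinates, whose origin is the TCP and whose axes are the flange's). Camera axes: x right, y down, z forward; pixel columns grow to the right and rows downward; lengths in mm; the calibration is good to about 2 mm. A picture is of the moment at which its call begins: read the wrist's pose just before it. calibration takes no time and is no camera call.
- order.job_done(): hands the job in; it is judged then, once.
Trained networks look in the newest picture that a camera, given by its name, has taken for a name from the list of things; names that differ only in an ending like _2 or _b are one class to them, and where a whole thing is asked for, a point or a joint stands for the part that bears it (a point fixed in the world has none). Each returns a list of dicts, best first, with "p" (0 to 1); they miss things now and then, are a little off and sometimes report something else, mostly with a low value. They report only what shows in the picture. A call takes as long as a camera call. They do not tell look-alikes from the thing itself.
- eyes.regions_of(camera, label): "region" (400x640 bool, what is visible of it) and "extent" ([centre column, centre row, width, height] in pixels, round what is visible of it).
The state is a dict: "clock": time; "q": joint angles; "joint_velocities": joint speeds; "joint_torque": joint torques, N m; "ee_pos": TCP position; "tcp_rot": TCP orientation; "wrist_force": force on the tool from outside, world axes, zero at the start; "wrist_torque": the same for the moment, N m; "gripper_width": opening from 0.0 (shut) to 1.0 (fully open); "gripper_force": force on a finger pad.
Only numpy, scipy, OpenCV 4.12 (cv2) and the standard library are available. Lean on these libraries where they do the work, as an engineer would, in place of code of your own. Each camera call takes 0.05 s, during which the arm holds its last target. There are 200 camera calls.

## Task

Build the stack of sorting totes on the grey base, one piece at a time from the bottom up: the deep tote first, with its low, lipped front at the base's tab end, then the middle one, then the shallow one, and last the lid. Turn each tote half round from the one below it, so that its feet stand on the seats and it stacks level instead of sinking in. Leave the jar and the carton where they are.

Things in the scene. Friction and masses are not known exactly. Their poses are not given: they have to be found in the camera images.
- base: grey stacking base, fixed, 140 (x) x 100 (y) mm, 24 high, 4 mm walls and floor. Origin: centre of underside, z up. Flat pull tab (30 x 50, 8 high) at its -x end. Four seats, tops at z=16, at x=-50 and +20, carry the feet of a tote whose low front points the same way as the tab: tote's underside then at z=16, 6 mm play each way. Other way round it sinks 12 mm to the floor
- deep: tallest white tote, H=100 mm high, 250 g. All three totes differ only in height H and mass (varies 30 %): 140 (x) x 100 (y) mm outside, walls 4 mm. Origin: centre of underside, z up. -x end: low front, its end wall scooped out between two corner posts, with a flat lip (56 wide) jutting 16 mm out; +x end: full-height back wall. Grip, inside, feet: see the grip points
- middle: white tote of middle height, H=76 mm, 200 g. Every tote has four inward seats below its rim, tops at z=H-8, at x=+50 and -20, |y| 31 to 46. They carry the feet of another tote turned half round: upper underside at z=H-8 (92 above deep, 68 above middle origin). Same way round, feet miss the seats and it nests 14 mm lower. 6 mm play each way inside the rim
- shallow: lowest white tote, H=56 mm, 160 g. Origin, front and axes as the deep tote: origin at the centre of its underside, -x its low front (here the end wall is cut down to 36 mm). The lid lies on its rim, with the lid's origin 48 mm above this one's
- deep_grip (a point): top middle of the deep tote's grip, z=78 mm. Grip of every tote: a cross wall at x=0, 12 mm thick along x, spanning the inside along y, top 22 mm below the rim. Free inside: 60 mm either side of it along x down to z=28; a finger fits in |y|<26. Below z=28 see shallow_grip
- middle_grip (a point): top middle of the middle tote's cross wall (its grip, 12 mm thick along x), z=54 mm. Under every tote: a narrow foot part 24 mm high, 120 (x) x 58 (y) mm, with four feet 24 mm long (x) reaching out to |y|=40, centred at x=-50 and x=+20, soles flush with the underside
- shallow_grip (a point): top middle of the shallow tote's cross wall (its grip, 12 mm thick along x), z=34 mm. Below z=28 every tote is narrow inside: 114 (x) x 52 (y) mm, floor top at z=4. So do not open the fingers fully inside this one: 51 mm is free on each side of the wall
- lid: white lid: plate 140 (x) x 100 (y) mm, 5 thick, underside at z=8, on a plug 116 x 50 mm, 8 deep, that drops inside a tote's rim between the seats (6 mm play) while the plate lies on the rim. Origin: centre of the plug's underside, z up. Grip: upright bar on top at x=0, 12 mm thick (x), 60 long (y), z=13 to 43. Either way round fits. 140 g
- jar: bystander: clear screw-top jar, 64 mm diameter, 95 mm high; origin at the centre of its underside. Leave it alone
- carton: bystander: small closed cardboard box, 85 x 60 x 55 mm; origin at the centre of its underside. Leave it alone
Not all that is in view belongs to the job. What is shaped like the deep but orange is not meant.

How it is judged (in metres and radians):
On the way, in this order (a step that is already met when the one before it is completed fails the run):
1. The deep tote sits on the seats of the base, front to the tab, and released (z of deep in the frame of base between 0.012 and 0.02 m and x of deep in the frame of base between -0.012 and 0.012 m and y of deep in the frame of base between -0.012 and 0.012 m and angle between the x axis of deep and the x axis of base, either way round below 0.2 rad and angle between deep's own z axis and vertical below 0.05 rad and linear speed of deep below 0.02 m/s and angular speed of deep below 0.2 rad/s and contact force between deep and the fingers below 0.1 N), for 0.2 s.
2. The middle tote is stacked, not nested, on the deep one, and released (z of middle in the frame of deep between 0.088 and 0.096 m and x of middle in the frame of deep between -0.012 and 0.012 m and y of middle in the frame of deep between -0.012 and 0.012 m and angle between the x axis of middle and the x axis of deep, either way round below 0.2 rad and angle between middle's own z axis and vertical below 0.05 rad and linear speed of middle below 0.02 m/s and angular speed of middle below 0.2 rad/s and contact force between middle and the fingers below 0.1 N), for 0.2 s.
3. The shallow tote is stacked, not nested, on the middle one, and released (z of shallow in the frame of middle between 0.064 and 0.072 m and x of shallow in the frame of middle between -0.012 and 0.012 m and y of shallow in the frame of middle between -0.012 and 0.012 m and angle between the x axis of shallow and the x axis of middle, either way round below 0.2 rad and angle between shallow's own z axis and vertical below 0.05 rad and linear speed of shallow below 0.02 m/s and angular speed of shallow below 0.2 rad/s and contact force between shallow and the fingers below 0.1 N), for 0.2 s.
4. The lid is on the shallow tote, and released (z of lid in the frame of shallow between 0.044 and 0.052 m and x of lid in the frame of shallow between -0.012 and 0.012 m and y of lid in the frame of shallow between -0.012 and 0.012 m and angle between the x axis of lid and the x axis of shallow, either way round below 0.2 rad and angle between lid's own z axis and vertical below 0.05 rad and linear speed of lid below 0.02 m/s and angular speed of lid below 0.2 rad/s and contact force between lid and the fingers below 0.1 N), for 0.2 s.
At the end, for the whole second after the job is handed in: Deep tote on the base, middle on deep, shallow on middle, lid on shallow: each centred on the one below within 12 mm along each of its sides, at its seated height within 4 mm (a nested tote is 12 to 14 mm too low), sides parallel within 0.2 rad, level within 0.05 rad, released and at rest (all of step 1 and all of step 2 and all of step 3 and all of step 4); the robot touches nothing.
It fails at once if the jar is moved more than 30 mm or tipped (distance of jar from where it was at the start of the episode above 0.03 m or angle between jar's own z axis and vertical above 0.3 rad).
It fails at once if the carton is moved more than 30 mm or tipped (distance of carton from where it was at the start of the episode above 0.03 m or angle between carton's own z axis and vertical above 0.3 rad).
It also fails if it takes over 122 s, if anything falls off the work surface, if the arm or the gripper's body presses on something with over 40 N, if the wrist force passes 120 N, or if a joint passes its speed limit or range.

## Working session

There is one attempt and no reset: what is moved stays moved. The work goes in short steps, Python scripts to look and compute and a shell command to move; the robot and the scene stay as the last step left them, time stands still between calls to the robot, and variables do not carry over. Pictures are saved under pics/ and viewed, at most 14 in all, crops included, and the job is handed in when it is done.

```bash
mkdir -p pics
python3 - <<'E'
from cell import r,eyes,order
import cv2,numpy as np
print(r.get_state())
for n in("top","side"):
    im=eyes.snapshot(n); cv2.imwrite(f"pics/{n}0.png",im[:,:,::-1])
    c=eyes.calibration(n); print(n,c)
    for l in("deep","middle","shallow","lid","base","jar","carton"):
        for d in eyes.regions_of(n,l): print(l,round(d["p"],2),np.round(d["extent"]),d["region"].sum())
print(eyes.calibration("wrist"))
E
```

```text
{'clock': 0.0, 'q': array([-1.28488220e+00,  2.64746556e-01,  1.60538067e+00,  1.11047290e-05,
        1.27372661e+00, -3.68840066e-02]), 'joint_velocities': array([ 1.04126364e-03,  3.74861538e-05, -4.70816126e-06, -2.82954340e-04,
       -8.48561127e-04,  2.02228373e-04]), 'joint_torque': array([ 1.59888710e-03, -5.15110946e+01, -3.67316043e+01, -1.07273095e-04,
        1.31310974e-02,  2.74225255e-05]), 'ee_pos': array([ 213.92665451, -639.41962842,  229.96289376]), 'tcp_rot': array([ 9.87003052e-01,  1.60697532e-01, -1.35145972e-04, -1.12249777e-03]), 'wrist_force': array([0.37745903, 0.41334148, 0.05945536]), 'wrist_torque': array([-0.00632397, -0.03856852,  0.01997492]), 'gripper_force': 0.0, 'gripper_width': 0.9981366328881754}
top {'intrinsics': array([[385.65766497,   0.        , 316.00641905],
       [  0.        , 385.65766497, 202.72926182],
       [  0.        ,   0.        ,   1.        ]]), 'distortion': array([-0.08294552,  0.        ,  0.        ,  0.        ,  0.        ]), 'R': array([[ 0.01709301, -0.99983504,  0.00614189],
       [-0.9963078 , -0.01754896, -0.084
[... 1210 characters left out ...]
.  36.] 1409
jar 0.59 [300. 110.  16.  30.] 477
carton 0.68 [299. 356.  49.  50.] 2089
{'intrinsics': array([[332.08231877,   0.        , 323.87632881],
       [  0.        , 332.08231877, 192.26469897],
       [  0.        ,   0.        ,   1.        ]]), 'distortion': array([-0.01031626,  0.        ,  0.        ,  0.        ,  0.        ]), 'T_tool_cam': array([[-3.12283027e-04, -9.46505514e-01, -3.22687486e-01,
         8.37903601e+01],
       [ 9.99999921e-01, -2.16526724e-04, -3.32641548e-04,
        -4.45673578e-01],
       [ 2.44976596e-04, -3.22687565e-01,  9.46505507e-01,
        -1.41709701e+02],
       [ 0.00000000e+00,  0.00000000e+00,  0.00000000e+00,
         1.00000000e+00]])}
```

Run:
```python
import cv2
a=cv2.imread("pics/top0.png")[95:325,120:520]
cv2.imwrite("pics/top0c.png",cv2.resize(a,None,fx=2,fy=2,interpolation=cv2.INTER_CUBIC))
```

```text
(no output)
```

View pics/top0c.png

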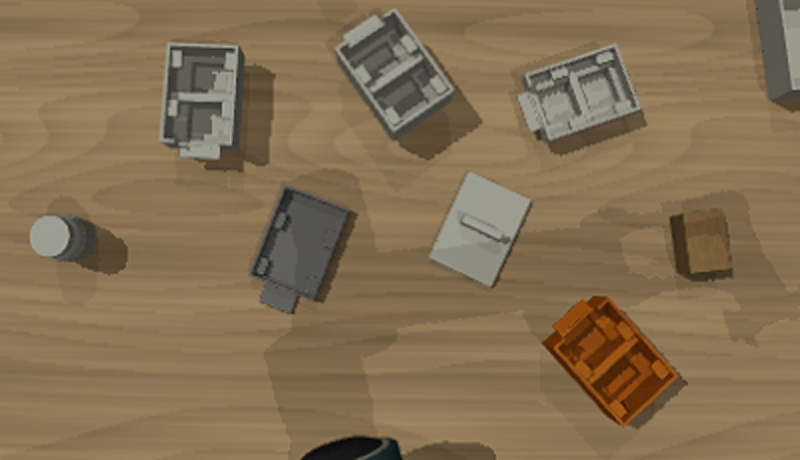

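View pics/side0.png

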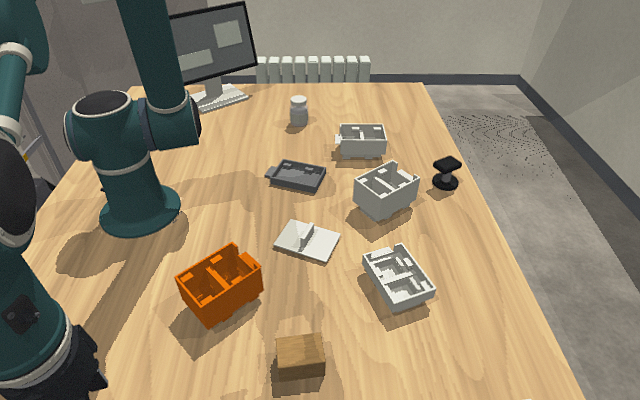

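The top view shows three white totes: the deep at (316,134), the middle at (222,145) and the shallow at (409,142). The lid is at (359,209), the base at (270,218), the jar at (153,212) and the carton at (470,216). The only look-alike for the deep tote is the orange one at (426,277), so I choose the white tote at (316,134). Next I fit poses to the silhouettes.

```bash
cat > h.py <<'E'
import cv2,numpy as np
from scipy.optimize import minimize
from scipy.spatial.transform import Rotation as Rn
from cell import r,eyes,order
S=4
def cam(name,st=None):
    c=eyes.calibration(name)
    if name!="wrist": return c["intrinsics"],c["distortion"],c["R"],c["t"]
    st=st or r.get_state(); T=np.eye(4); T[:3,:3]=Rn.from_quat(st["tcp_rot"]).as_matrix(); T[:3,3]=st["ee_pos"]
    M=np.linalg.inv(T@c["T_tool_cam"]); return c["intrinsics"],c["distortion"],M[:3,:3],M[:3,3]
def proj(C,P): return cv2.projectPoints(np.float64(P).reshape(-1,3),cv2.Rodrigues(C[2])[0],C[3],C[0],C[1])[0].reshape(-1,2)
def box(x0,x1,y0,y1,z0,z1): return np.array([(x,y,z) for x in(x0,x1) for y in(y0,y1) for z in(z0,z1)],float)
def parts(n):
    if n=="base": return [box(-70,70,-50,50,0,24),box(-100,-70,-25,25,0,8)]
    if n=="lid": return [box(-70,70,-50,50,8,13),box(-58,58,-25,25,0,8),box(-6,6,-30,30,13,43)]
    H=dict(deep=100,middle=76,shallow=56)[n]
    return [box(-68,70,-50,50,24,H-20),box(-66,70,-50,50,24,H) ,box(-60,60,-29,29,0,24),box(-86,-70,-28,28,H-24,H-20)]
def world(p,P,z=0):
    c,s=np.cos(p[2]),np.sin(p[2]); P=np.asarray(P,float)
    return np.stack([p[0]+c*P[...,0]-s*P[...,1],p[1]+s*P[...,0]+c*P[...,1],P[...,2]+z],-1)
def sil(C,n,p,z=0):
    m=np.zeros((400*S,640*S),np.uint8)
    for b in parts(n):
        q=(proj(C,world(p,b,z))+.5)*S-.5
        cv2.fillConvexPoly(m,cv2.convexHull(np.int32(np.round(q*16))),1,shift=4)
    return m
def fit(C,n,reg,p0,z=0):
    R=cv2.resize(reg.astype(np.uint8)*255,None,fx=S,fy=S,interpolation=cv2.INTER_LINEAR)>127
    def f(v):
        m=sil(C,n,(v[0],v[1],v[2]/100),z)>0; return -(m&R).sum()/(m|R).sum()
    v=np.array([p0[0],p0[1],p0[2]*100]); 
    for d in(12,4):
        o=minimize(f,v,method="Nelder-Mead",options=dict(initial_simplex=np.vstack([v]+[v+d*e for e in np.eye(3)]),xatol=.1,fatol=1e-5)); v=o.x
    return np.array([v[0],v[1],v[2]/100]),-o.fun
def ray(C,uv,z):
    u=cv2.undistortPoints(np.float64([[uv]]),C[0],C[1])[0,0]; d=C[2].T@np.r_[u,1]; o=-C[2].T@C[3]
    return o+d*(z-o[2])/d[2]
E
cat > top.py <<'E'
from h import *
import json
im=eyes.snapshot("top"); C=cam("top"); out={}
for n,y in dict(deep=-145,middle=0,shallow=-72,lid=-25,base=-22).items():
    d=eyes.regions_of("top",n)[0]; p0=ray(C,d["extent"][:2],40)
    p,i=fit(C,n,d["region"],(p0[0],p0[1],np.radians(y))); out[n]=p.tolist()
    print(n,np.round(p[:2],1),round(np.degrees(p[2]),1),"iou",round(i,3),"q1",round(np.degrees(np.arctan2(p[1],p[0])),1))
    s=sil(C,n,p); cs,_=cv2.findContours(s,cv2.RETR_EXTERNAL,2)
    im=np.ascontiguousarray(im)
    cv2.polylines(im,[np.int32(c/S) for c in cs],True,(255,0,0),1)
for n in("jar","carton"):
    d=eyes.regions_of("top",n)[0]; print(n,ray(C,d["extent"][:2],60)[:2])
json.dump(out,open("p.json","w"))
cv2.imwrite("pics/fit.png",cv2.resize(im[95:325,120:520,::-1],None,fx=2,fy=2))
E
python3 top.py
```

```text
deep [ 276.3 -298.1] -135.7 iou 0.937 q1 -47.2
middle [628.9 267.2] -1.1 iou 0.952 q1 23.0
shallow [ 647.3 -267.1] -69.9 iou 0.96 q1 -22.4
lid [ 454.3 -126.2] -24.0 iou 0.972 q1 -15.5
base [428.1 129.7] -20.2 iou 0.966 q1 16.9
jar [433.76739888 451.60524182]
carton [ 441.6993025  -431.09670564]
```

View pics/fit.png

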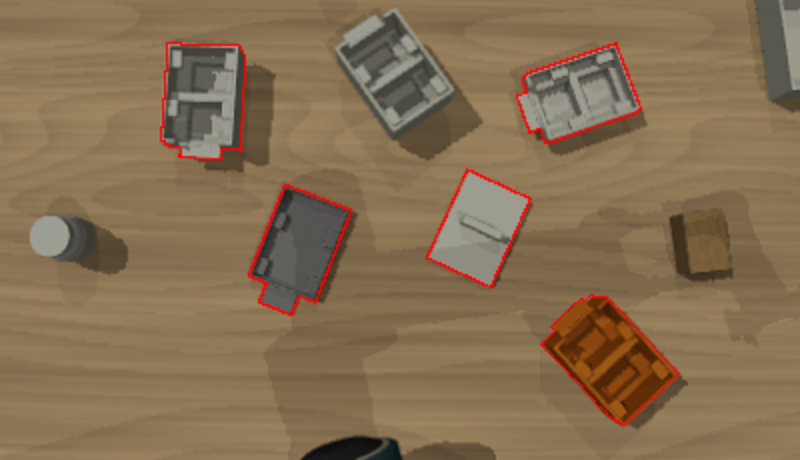

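The fits match the picture for all but the deep: this time the network's best hit was the orange look-alike at (426,277). I refit the white tote at (316,134) and plan the angles.

Run:
```python
from h import *
import json
out=json.load(open("p.json"))
C=cam("top"); im=eyes.snapshot("top")
for d in eyes.regions_of("top","deep"):
    if abs(d["extent"][0]-316)<20:
        p0=ray(C,d["extent"][:2],60); p,i=fit(C,"deep",d["region"],(p0[0],p0[1],np.radians(-145))); print(p,np.degrees(p[2]),i)
        out["deep"]=p.tolist(); json.dump(out,open("p.json","w"))
        s=sil(C,"deep",p); cs,_=cv2.findContours(s,cv2.RETR_EXTERNAL,2); im=np.ascontiguousarray(im)
        cv2.polylines(im,[np.int32(c/S) for c in cs],True,(255,0,0),1)
cv2.imwrite("pics/deep.png",cv2.resize(im[90:180,270:370,::-1],None,fx=5,fy=5,interpolation=cv2.INTER_CUBIC))
b=out["base"]
yb=np.degrees(b[2]);
for n,t in(("deep",yb),("middle",yb+180),("shallow",yb),("lid",yb)):
    p=out[n]; y=np.degrees(p[2])
    for k in(90,-90):
        f=lambda q1,ps:(q1+90-ps+180)%360-180
        print(n,k,"tool yaw",round(y+k,1),"->",round(t+k,1),"q6",round(f(np.degrees(np.arctan2(p[1],p[0])),y+k),1),"->",round(f(np.degrees(np.arctan2(b[1],b[0])),t+k),1))
```

```text
[662.03110893  -1.24256136  -2.5106912 ] -143.85200937928585 0.9604375017219053
deep 90 tool yaw -53.9 -> 69.8 q6 143.7 -> 37.1
deep -90 tool yaw -233.9 -> -110.2 q6 -36.3 -> -142.9
middle 90 tool yaw 88.9 -> 249.8 q6 24.1 -> -142.9
middle -90 tool yaw -91.1 -> 69.8 q6 -155.9 -> 37.1
shallow 90 tool yaw 20.1 -> 69.8 q6 47.5 -> 37.1
shallow -90 tool yaw -159.9 -> -110.2 q6 -132.5 -> -142.9
lid 90 tool yaw 66.0 -> 69.8 q6 8.4 -> 37.1
lid -90 tool yaw -114.0 -> -110.2 q6 -171.6 -> -142.9
```

View pics/deep.png

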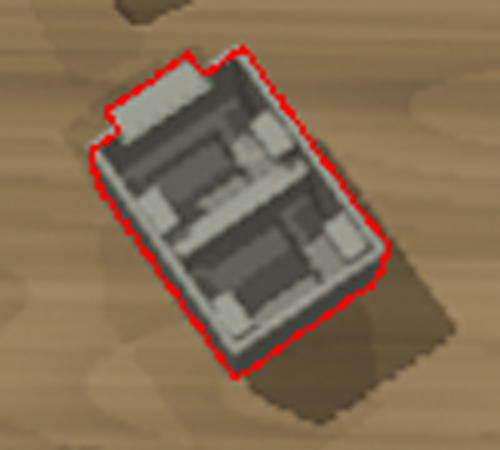

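```bash
cat > go.py <<'E'
import sys; from h import *
def go(x,y,z,yaw):
    s=r.get_state(); R=Rn.from_quat(s["tcp_rot"]).as_matrix(); d=R.T@(np.array([x,y,z])-s["ee_pos"])
    now=np.degrees(np.arctan2(R[1,0],R[0,0])); t=-((yaw-now+180)%360-180)
    print("clock",round(s["clock"],2),"at",np.round(s["ee_pos"],1),"yaw",round(now,1),"tilt",np.round(np.degrees(R[:2,2]),2),"q6",round(np.degrees(s["q"][5]),1),"w",round(s["gripper_width"],3),"gf",round(float(s["gripper_force"]),1),"F",np.round(s["wrist_force"],1)); print("shift",np.round(d,1),"turn",round(t,1))
if __name__=="__main__": go(*map(float,sys.argv[1:5]))
E
python3 go.py 662 -1.2 230 126.1
```

```text
clock 1.3 at [ 214.1 -640.2  231.3] yaw 18.5 tilt [-0. -0.] q6 -2.1 w 1.0 gf 0.0 F [-0.3 -0.1 -0.5]
shift [ 627.4 -463.9    1.3] turn -107.6
```

```bash
python3 -m crank '314 -232 0 -54 0.35;314 -232 0 -54 0.35;314 -232 0 -54 0.35;314 -232 0 -54 0.35;314 -232 0 -54 0.35;314 -232 0 -54 0.35;314 -232 0 -54 0.35;314 -232 0 -54 0.35' 70; python3 go.py 662 -1.2 230 126.1
```

```text
clock: 2.1
ee_pos: [439.5, -318.2, 231.6]
tcp_rot: [0.806, 0.592, 0.0, 0.0]
wrist_force: [0.1, -0.8, 0.5]
gripper_width: 0.654
gripper_force: 0.0
clock 2.1 at [ 439.5 -318.2  231.6] yaw 72.6 tilt [ 0.05 -0.  ] q6 -21.2 w 0.654 gf 0.0 F [ 0.1 -0.8  0.5]
shift [369.1 117.5   1.8] turn -53.5
```

```bash
python3 -m crank '369 117 0 -53.5 0.35;369 117 0 -53.5 0.35;369 117 0 -53.5 0.35;369 117 0 -53.5 0.35;369 117 0 -53.5 0.35;369 117 0 -53.5 0.35;369 117 0 -53.5 0.35;369 117 0 -53.5 0.35'
cat > look.py <<'E'
import sys,json; from h import *
# look.py name file [x y yaw z]: wrist picture with model corners overlaid
n,f=sys.argv[1:3]; p=json.load(open("p.json"))[n]; z=0
if len(sys.argv)>3: a=list(map(float,sys.argv[3:])); p=[a[0],a[1],np.radians(a[2])]; z=a[3]
st=r.get_state(); im=np.ascontiguousarray(eyes.snapshot("wrist")); C=cam("wrist",st)
H=dict(deep=100,middle=76,shallow=56,base=24,lid=13)[n]; g=dict(lid=43,base=4).get(n,H-22)
print("d from above",[(round(d["p"],2),np.round(d["extent"]).tolist()) for d in eyes.regions_of("wrist",n)])
for pts,c in(([(-70,-50,H),(70,-50,H),(70,50,H),(-70,50,H)],(255,0,0)),([(-6,-25,g),(6,-25,g),(6,25,g),(-6,25,g)],(0,0,255))):
    cv2.polylines(im,[np.int32(np.round(proj(C,world(p,pts,z))))],True,c,1)
cv2.imwrite(f,im[:,:,::-1])
E
python3 go.py 662 -1.2 54 126.1; python3 look.py deep pics/w1.png
```

```text
clock: 2.9
ee_pos: [662.3, -0.9, 231.4]
tcp_rot: [0.453, 0.892, 0.0, 0.0]
wrist_force: [-0.3, -0.9, -0.2]
gripper_width: 0.651
gripper_force: 0.0
clock 2.9 at [662.3  -0.9 231.4] yaw 126.1 tilt [0.05 0.03] q6 -38.4 w 0.651 gf 0.0 F [-0.3 -0.9 -0.2]
shift [-1.000e-01 -6.000e-01  1.774e+02] turn 0.0
d from above [(0.84, [326.0, 175.0, 181.0, 124.0])]
```

View pics/w1.png

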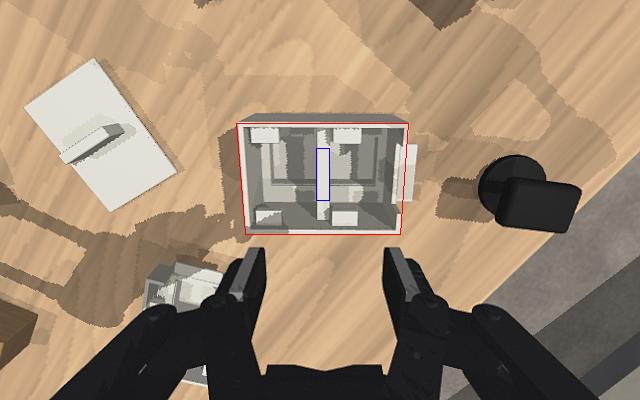

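The wrist view shows the white deep tote, wall at (322,174). The model overlay agrees within about 1 px. I descend and grip.

```bash
python3 -m crank '0 0 50 0 0.35;0 0 100 0 0.35;0 0 140 0 0.35;0 0 165 0 0.35;0 0 178 0 0.35;0 0 178 0 0.35' && python3 -m crank '0 0 0 0 1;0 0 0 0 1;0 0 0 0 1;0 0 0 0 1;0 0 0 0 1;0 0 0 0 1;0 0 0 0 1;0 0 0 0 1' 70; python3 go.py 428.1 129.7 230 -110.2
```

```text
clock: 3.6
ee_pos: [658.9, -4.4, 51.1]
tcp_rot: [0.454, 0.891, -0.001, -0.002]
wrist_force: [-0.4, -1.2, -0.1]
gripper_width: 0.651
gripper_force: 0.0
clock: 4.4
ee_pos: [662.9, -3.9, 55.9]
tcp_rot: [0.454, 0.891, 0.001, 0.002]
wrist_force: [-0.0, 0.4, 5.9]
gripper_width: 0.116
gripper_force: 71.2
clock 4.4 at [662.9  -3.9  55.9] yaw 126.0 tilt [ 0.25 -0.02] q6 -38.5 w 0.116 gf 71.2 F [-0.   0.4  5.9]
shift [ 245.6 -110.8 -175.1] turn -123.8
```

```bash
python3 -m crank '0 0 -20 0 1;0 0 -60 0 1;0 0 -110 0 1;0 0 -160 0 1;0 0 -175 0 1;0 0 -175 0 1' && python3 go.py 428.1 129.7 230 -110.2
```

```text
clock: 5.0
ee_pos: [662.9, -3.8, 232.3]
tcp_rot: [0.454, 0.891, 0.001, 0.003]
wrist_force: [-0.7, 0.0, -2.4]
gripper_width: 0.122
gripper_force: 70.0
clock 5.0 at [662.9  -3.8 232.3] yaw 126.0 tilt [ 0.41 -0.02] q6 -38.5 w 0.122 gf 70.0 F [-0.7  0.  -2.4]
shift [ 246.  -111.5    0.6] turn -123.8
```

```bash
cat > held.py <<'E'
# pose of the held tote relative to TCP from the wrist picture: held.py name pic depth
import sys; from h import *
n=sys.argv[1]; st=r.get_state(); im=np.ascontiguousarray(eyes.snapshot("wrist")); C=cam("wrist",st)
R=Rn.from_quat(st["tcp_rot"]).as_matrix(); yaw=np.arctan2(R[1,0],R[0,0])+np.pi/2*int(sys.argv[4]); 
g=dict(deep=78,middle=54,shallow=34,lid=43)[n]; z=st["ee_pos"][2]-(g-float(sys.argv[3]))
reg=[d for d in eyes.regions_of("wrist",n) if d["p"]>.2]
for p in [(st["ee_pos"][0],st["ee_pos"][1],yaw)]:
    H=dict(deep=100,middle=76,shallow=56,lid=13)[n]
    cv2.polylines(im,[np.int32(np.round(proj(C,world(p,[(-70,-50,H),(70,-50,H),(70,50,H),(-70,50,H)],z))))],True,(255,0,0),1)
print([(round(d["p"],2),np.round(d["extent"]).tolist()) for d in reg],z)
cv2.imwrite(sys.argv[2],im[:,:,::-1])
E
python3 held.py deep pics/held1.png 24 1
```

```text
[(0.77, [324.0, 269.0, 448.0, 262.0])] 178.29483805015548
```

View pics/held1.png

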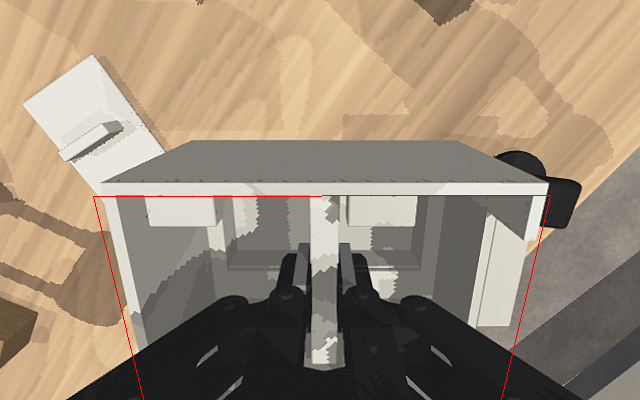

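```bash
python3 -m crank '123 -56 0 -62 1;123 -56 0 -62 1;123 -56 0 -62 1;123 -56 0 -62 1;123 -56 0 -62 1;123 -56 0 -62 1;123 -56 0 -62 1;123 -56 0 -62 1' && python3 go.py 427.4 127.8 230 -110.2
```

```text
clock: 5.9
ee_pos: [540.6, 62.7, 223.6]
tcp_rot: [-0.072, 0.997, 0.0, -0.004]
wrist_force: [0.8, -0.0, -2.7]
gripper_width: 0.124
gripper_force: 69.9
clock 5.9 at [540.6  62.7 223.6] yaw -171.8 tilt [-0.45 -0.03] q6 -94.2 w 0.124 gf 69.9 F [ 0.8 -0.  -2.7]
shift [102.8  80.6  -5.5] turn -61.6
```

```bash
python3 -m crank '103 80.5 -2 -61.6 1;103 80.5 -2 -61.6 1;103 80.5 -2 -61.6 1;103 80.5 -2 -61.6 1;103 80.5 -2 -61.6 1;103 80.5 -2 -61.6 1;103 80.5 -2 -61.6 1;103 80.5 -2 -61.6 1' && python3 go.py 427.4 127.8 100 -110.2
python3 - <<'E'
from h import *
im=eyes.snapshot("top"); cv2.imwrite("pics/t1.png",cv2.resize(im[150:300,180:420,::-1],None,fx=3,fy=3))
E
```

```text
clock: 6.7
ee_pos: [427.7, 127.7, 226.4]
tcp_rot: [-0.571, 0.821, 0.001, -0.003]
wrist_force: [0.0, 0.3, -3.1]
gripper_width: 0.122
gripper_force: 69.9
clock 6.7 at [427.7 127.7 226.4] yaw -110.3 tilt [-0.39 -0.09] q6 -146.2 w 0.122 gf 69.9 F [ 0.   0.3 -3.1]
shift [ -0.5  -0.4 126.4] turn -0.1
```

View pics/t1.png

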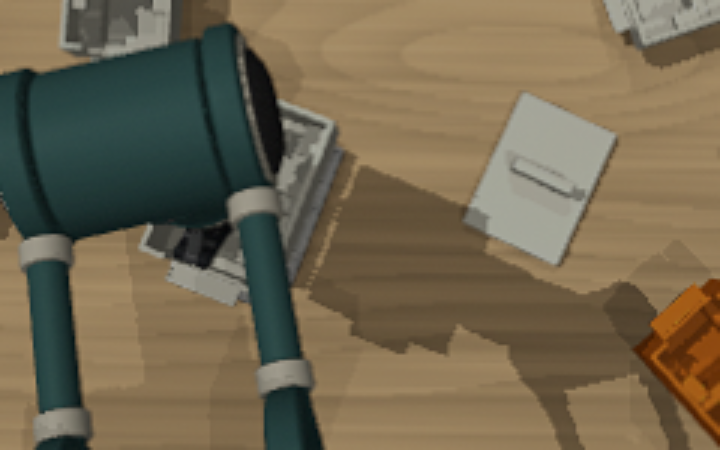

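```bash
python3 -m crank '0 0 0 2 1;0 0 50 2 1;0 0 100 2 1;0 0 130 2 1;0 0 142 2 1;0 0 142 2 1' && python3 go.py 427.4 127.8 72 -112.2
```

```text
clock: 7.35
ee_pos: [427.6, 127.6, 85.6]
tcp_rot: [-0.556, 0.831, 0.001, -0.003]
wrist_force: [-0.3, -0.4, -3.3]
gripper_width: 0.123
gripper_force: 69.8
clock 7.35 at [427.6 127.6  85.6] yaw -112.5 tilt [-0.35 -0.08] q6 -144.1 w 0.123 gf 69.8 F [-0.3 -0.4 -3.3]
shift [-0.2  0.2 13.6] turn -0.3
```

```bash
python3 held.py deep pics/held2.png 24 1; cat > stop.txt </dev/null
```

```text
[(0.73, [324.0, 270.0, 449.0, 258.0])] 31.57212521893625
```

View pics/held2.png

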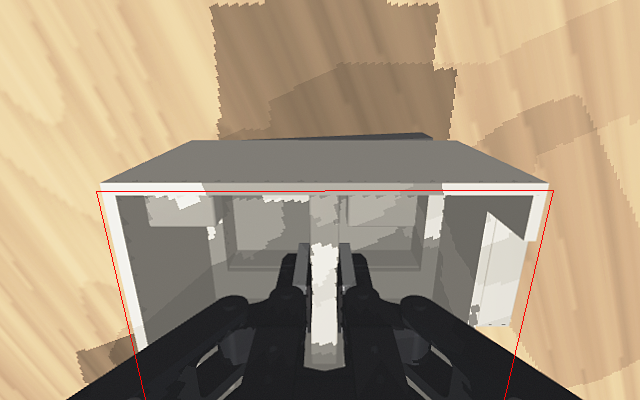

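```bash
python3 -m crank '0 0 4 -0.5 1;0 0 8 -0.5 1;0 0 11 -0.5 1;0 0 11 -0.5 1' && python3 go.py 427.4 127.8 72 -112 && python3 -m crank '0 0 2 0 1;0 0 2 0 1' && python3 -m crank '0 0 2 0 1;0 0 2 0 1'
```

```text
clock: 7.85
ee_pos: [430.0, 128.2, 77.3]
tcp_rot: [-0.56, 0.829, 0.0, 0.0]
wrist_force: [-0.1, 1.0, -3.0]
gripper_width: 0.125
gripper_force: 70.0
clock 7.85 at [430.  128.2  77.3] yaw -111.9 tilt [0.01 0.  ] q6 -144.7 w 0.125 gf 70.0 F [-0.1  1.  -3. ]
shift [1.4 2.3 5.3] turn 0.1
clock: 8.05
ee_pos: [430.0, 128.2, 75.2]
tcp_rot: [-0.56, 0.829, 0.0, -0.0]
wrist_force: [-0.0, 0.7, -3.3]
gripper_width: 0.124
gripper_force: 70.0
clock: 8.25
ee_pos: [430.0, 128.2, 73.1]
tcp_rot: [-0.56, 0.829, 0.0, -0.0]
wrist_force: [0.2, 0.7, -3.0]
gripper_width: 0.122
gripper_force: 69.9
```

```bash
python3 -m crank '-1.5 -1 1.5 0 1;-1.5 -1 1.5 0 1' && python3 -m crank '0 0 1.5 0 1;0 0 1.5 0 1' && python3 -m crank '0 0 1.5 0 1;0 0 1.5 0 1'
```

```text
clock: 8.45
ee_pos: [431.5, 129.1, 72.0]
tcp_rot: [-0.56, 0.829, 0.0, -0.0]
wrist_force: [-1.9, -1.6, 1.9]
gripper_width: 0.126
gripper_force: 70.5
clock: 8.65
ee_pos: [431.6, 129.0, 71.9]
tcp_rot: [-0.56, 0.829, 0.0, -0.001]
wrist_force: [-6.3, -3.0, 13.3]
gripper_width: 0.125
gripper_force: 72.3
clock: 8.85
ee_pos: [431.6, 129.1, 71.8]
tcp_rot: [-0.56, 0.829, 0.0, -0.001]
wrist_force: [-11.1, -4.0, 25.2]
gripper_width: 0.123
gripper_force: 73.9
```

```bash
python3 -m crank '1.5 1.5 -2.5 0 1;1.5 1.5 -2.5 0 1' && python3 -m crank '0 0 0 0 0.35;0 0 0 0 0.35;0 0 0 0 0.35;0 0 0 0 0.35;0 0 0 0 0.35' && python3 -m crank '0 0 -40 0 0.35;0 0 -90 0 0.35;0 0 -140 0 0.35;0 0 -170 0 0.35;0 0 -170 0 0.35'; python3 look.py deep pics/w2.png 429 130 -20.5 16
```

```text
clock: 9.05
ee_pos: [430.3, 128.4, 71.9]
tcp_rot: [-0.56, 0.829, -0.0, 0.001]
wrist_force: [-2.4, -0.7, 7.1]
gripper_width: 0.122
gripper_force: 71.3
clock: 9.55
ee_pos: [429.6, 128.4, 71.1]
tcp_rot: [-0.56, 0.829, 0.0, -0.0]
wrist_force: [0.2, 0.7, -0.3]
gripper_width: 0.654
gripper_force: 0.0
clock: 10.05
ee_pos: [433.2, 129.3, 247.4]
tcp_rot: [-0.56, 0.829, -0.002, 0.005]
wrist_force: [0.0, 0.5, 0.1]
gripper_width: 0.65
gripper_force: 0.0
d from above [(0.97, [332.0, 170.0, 182.0, 121.0])]
```

View pics/w2.png

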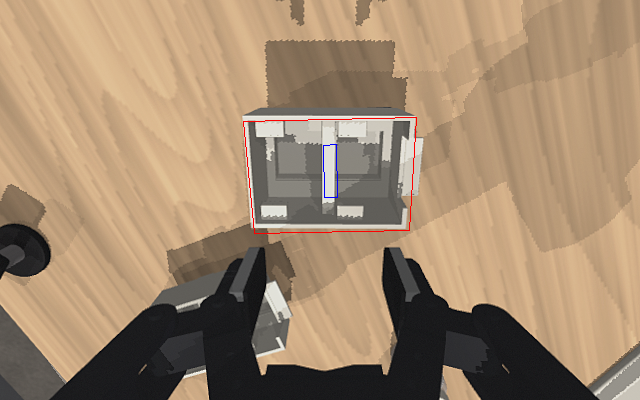

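```bash
python3 - <<'E'
from h import *
s=r.get_state(); eyes.snapshot("wrist"); C=cam("wrist",s)
d=eyes.regions_of("wrist","deep")[0]; p,i=fit(C,"deep",d["region"],(429,130,np.radians(-21)),16); print("wrist",p[:2],np.degrees(p[2]),i)
E
python3 go.py 628.9 267.2 230 88.9
```

```text
wrist [429.87181217 126.23989155] -21.88915400756618 0.9717414537735158
clock 10.25 at [428.5 128.1 239.5] yaw -111.9 tilt [-0.17 -0.04] q6 -144.6 w 0.648 gf 0.0 F [-0.3 -0.  -0.2]
shift [-203.8 -134.     8.8] turn 159.2
```

```bash
python3 -m crank '-204 -134 9 64 0.35;-204 -134 9 64 0.35;-204 -134 9 64 0.35;-204 -134 9 64 0.35;-204 -134 9 64 0.35;-204 -134 9 64 0.35;-204 -134 9 64 0.35;-204 -134 9 64 0.35' && python3 -m crank '0 0 0 64 0.35;0 0 0 64 0.35;0 0 0 64 0.35;0 0 0 64 0.35;0 0 0 64 0.35;0 0 0 64 0.35;0 0 0 64 0.35;0 0 0 64 0.35' && python3 go.py 628.9 267.2 230 88.9
```

```text
clock: 11.05
ee_pos: [628.9, 267.5, 228.0]
tcp_rot: [-0.034, 0.999, -0.001, -0.003]
wrist_force: [-0.9, -0.2, -0.5]
gripper_width: 0.653
gripper_force: 0.0
clock: 11.85
ee_pos: [628.7, 267.1, 228.8]
tcp_rot: [0.501, 0.865, -0.002, -0.002]
wrist_force: [-0.0, 0.2, -0.5]
gripper_width: 0.653
gripper_force: 0.0
clock 11.85 at [628.7 267.1 228.8] yaw 119.8 tilt [-0.28 -0.11] q6 -8.9 w 0.653 gf 0.0 F [-0.   0.2 -0.5]
shift [-0.1  0.2 -1.2] turn 30.9
```

```bash
python3 -m crank '0 0 0 30.9 0.35;0 0 0 30.9 0.35;0 0 0 30.9 0.35;0 0 0 30.9 0.35;0 0 0 30.9 0.35;0 0 0 30.9 0.35' && python3 look.py middle pics/w3.png
python3 - <<'E'
from h import *
import json
s=r.get_state(); eyes.snapshot("wrist"); C=cam("wrist",s); o=json.load(open("p.json"))
d=eyes.regions_of("wrist","middle")[0]; p,i=fit(C,"middle",d["region"],o["middle"]); print("wrist",p[:2],np.degrees(p[2]),i)
E
python3 go.py 628.9 267.2 31 88.9
```

```text
clock: 12.45
ee_pos: [629.1, 267.3, 230.0]
tcp_rot: [0.711, 0.703, -0.002, -0.001]
wrist_force: [-0.5, -0.3, -0.0]
gripper_width: 0.651
gripper_force: 0.0
d from above [(0.94, [321.0, 169.0, 164.0, 113.0]), (0.53, [130.0, 294.0, 185.0, 133.0])]
wrist [630.62405129 268.42857519] -1.7783988614405637 0.9717328212154887
clock 12.65 at [629.9 267.6 231.8] yaw 89.2 tilt [-0.04 -0.01] q6 21.7 w 0.651 gf 0.0 F [-0.9 -0.   0.1]
shift [ -0.4  -0.8 200.8] turn 0.3
```

View pics/w3.png

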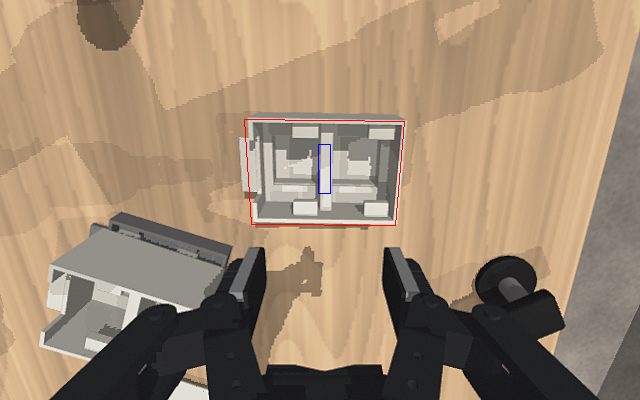

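The middle tote is under the gripper, wall at (325,168), overlay good to 2 px; the placed deep tote is at left, seated level. I descend.

```bash
python3 -m crank '0.5 0.5 50 0.8 0.35;0.5 0.5 100 0.8 0.35;0.5 0.5 150 0.8 0.35;0.5 0.5 180 0.8 0.35;0.5 0.5 200 0.8 0.35;0.5 0.5 200 0.8 0.35' && python3 -m crank '0 0 0 0 1;0 0 0 0 1;0 0 0 0 1;0 0 0 0 1;0 0 0 0 1;0 0 0 0 1;0 0 0 0 1' 70 && python3 go.py 630 268 31 88.4 && python3 -m crank '0 0 -20 0 1;0 0 -60 0 1;0 0 -110 0 1;0 0 -160 0 1;0 0 -210 0 1;0 0 -240 0 1;0 0 -240 0 1' && python3 go.py 428.1 129.7 270 -111.9 && python3 held.py middle pics/held3.png 24 1
```

```text
clock: 13.25
ee_pos: [627.2, 266.8, 27.7]
tcp_rot: [0.717, 0.697, -0.004, -0.002]
wrist_force: [-0.1, -0.6, -0.3]
gripper_width: 0.651
gripper_force: 0.0
clock: 13.95
ee_pos: [632.5, 268.9, 35.0]
tcp_rot: [0.717, 0.697, 0.002, 0.001]
wrist_force: [-0.2, 0.2, 6.7]
gripper_width: 0.121
gripper_force: 71.0
clock 13.95 at [632.5 268.9  35. ] yaw 88.4 tilt [0.24 0.1 ] q6 22.6 w 0.121 gf 71.0 F [-0.2  0.2  6.7]
shift [-1.  -2.5  4. ] turn -0.0
clock: 14.65
ee_pos: [633.6, 269.3, 280.4]
tcp_rot: [0.717, 0.697, 0.006, 0.002]
wrist_force: [0.6, 0.5, 0.3]
gripper_width: 0.123
gripper_force: 70.0
clock 14.65 at [633.6 269.3 280.4] yaw 88.4 tilt [0.67 0.26] q6 22.6 w 0.123 gf 70.0 F [0.6 0.5 0.3]
shift [-145.3 -201.6    7.3] turn -159.7
[(0.87, [323.0, 278.0, 429.0, 244.0])] 250.37192049555875
```

View pics/held3.png

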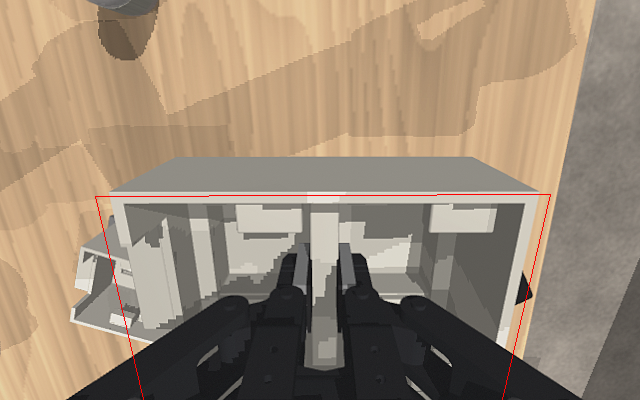

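Held level, wall at (325,280), about 37 mm between the underside and the TCP. I carry it over with a half turn.

```bash
python3 -m crank '-148 -201 5 -64 1;-148 -201 5 -64 1;-148 -201 5 -64 1;-148 -201 5 -64 1;-148 -201 5 -64 1;-148 -201 5 -64 1;-148 -201 5 -64 1;-148 -201 5 -64 1' && python3 -m crank '0 0 0 -64 1;0 0 0 -64 1;0 0 0 -64 1;0 0 0 -64 1;0 0 0 -64 1;0 0 0 -64 1;0 0 0 -64 1;0 0 0 -64 1' && python3 go.py 429 125 200 -112
```

```text
clock: 15.55
ee_pos: [423.1, 125.1, 264.0]
tcp_rot: [0.237, 0.972, -0.001, -0.002]
wrist_force: [0.4, 0.1, -1.1]
gripper_width: 0.12
gripper_force: 69.9
clock: 16.35
ee_pos: [423.5, 125.4, 263.7]
tcp_rot: [-0.314, 0.949, 0.0, -0.003]
wrist_force: [0.4, -0.8, -1.1]
gripper_width: 0.12
gripper_force: 69.9
clock 16.35 at [423.5 125.4 263.7] yaw -143.3 tilt [-0.35 -0.08] q6 -113.4 w 0.12 gf 69.9 F [ 0.4 -0.8 -1.1]
shift [-4.5 -3.7 63.7] turn -31.3
```

```bash
python3 -m crank '-4 -3.5 0 -31.2 1;-4 -3.5 0 -31.2 1;-4 -3.5 0 -31.2 1;-4 -3.5 0 -31.2 1;-4 -3.5 0 -31.2 1;-4 -3.5 0 -31.2 1' && python3 -m crank '0 0 40 0 1;0 0 80 0 1;0 0 100 0 1;0 0 100 0 1;0 0 100 0 1' && python3 go.py 429 125 145 -112
```

```text
clock: 16.95
ee_pos: [429.5, 125.1, 265.0]
tcp_rot: [-0.555, 0.832, 0.001, -0.002]
wrist_force: [-0.4, 0.3, -1.3]
gripper_width: 0.12
gripper_force: 69.9
clock: 17.45
ee_pos: [430.5, 125.3, 167.0]
tcp_rot: [-0.556, 0.831, 0.0, -0.001]
wrist_force: [0.2, 0.8, -1.1]
gripper_width: 0.116
gripper_force: 69.8
clock 17.45 at [430.5 125.3 167. ] yaw -112.5 tilt [-0.07 -0.02] q6 -144.5 w 0.116 gf 69.8 F [ 0.2  0.8 -1.1]
shift [ 0.8  1.2 22. ] turn -0.5
```

```bash
python3 -m crank '1 1 6 -0.5 1;1 1 12 -0.5 1;1 1 16 -0.5 1;1 1 16 -0.5 1;1 1 16 -0.5 1' && python3 -m crank '0 0 2 0 1;0 0 2 0 1' && python3 -m crank '0 0 2 0 1;0 0 2 0 1'  && python3 -m crank '0 0 2 0 1;0 0 2 0 1'
```

```text
clock: 17.95
ee_pos: [429.6, 124.9, 151.4]
tcp_rot: [-0.56, 0.829, -0.0, 0.0]
wrist_force: [0.7, -1.0, -0.5]
gripper_width: 0.12
gripper_force: 69.8
clock: 18.15
ee_pos: [429.5, 124.8, 149.2]
tcp_rot: [-0.56, 0.829, 0.0, -0.0]
wrist_force: [0.4, 0.3, -1.5]
gripper_width: 0.124
gripper_force: 69.8
clock: 18.35
ee_pos: [429.3, 124.8, 147.0]
tcp_rot: [-0.56, 0.829, 0.0, -0.0]
wrist_force: [0.5, 0.3, -1.4]
gripper_width: 0.121
gripper_force: 69.8
clock: 18.55
ee_pos: [429.3, 124.8, 145.0]
tcp_rot: [-0.56, 0.829, 0.0, -0.0]
wrist_force: [-0.7, -0.3, -1.1]
gripper_width: 0.121
gripper_force: 69.8
```

```bash
python3 -m crank '0 0 1.5 0 1;0 0 1.5 0 1' && python3 -m crank '0 0 1.5 0 1;0 0 1.5 0 1'  && python3 -m crank '0 0 1 0 1;0 0 1 0 1'
```

```text
clock: 18.75
ee_pos: [429.3, 124.8, 143.5]
tcp_rot: [-0.56, 0.829, 0.0, -0.0]
wrist_force: [0.3, -0.4, -1.2]
gripper_width: 0.117
gripper_force: 69.8
clock: 18.95
ee_pos: [429.8, 125.0, 143.0]
tcp_rot: [-0.56, 0.829, -0.0, 0.0]
wrist_force: [-0.8, -0.6, 2.7]
gripper_width: 0.122
gripper_force: 70.5
clock: 19.15
ee_pos: [430.0, 125.0, 143.0]
tcp_rot: [-0.56, 0.829, -0.0, 0.0]
wrist_force: [-3.2, -1.2, 9.0]
gripper_width: 0.127
gripper_force: 71.5
```

Contact came at TCP z=143, as predicted for seated rather than nested. I release and back off.

```bash
python3 -m crank '0 0 -1 0 1;0 0 -1 0 1' && python3 -m crank '0 0 0 0 0.35;0 0 0 0 0.35;0 0 0 0 0.35;0 0 0 0 0.35;0 0 0 0 0.35' && python3 -m crank '0 0 -40 0 0.35;0 0 -90 0 0.35;0 0 -140 0 0.35;0 0 -160 0 0.35;0 0 -160 0 0.35;0 0 -160 0 0.35;0 0 -160 0 0.35'
cat > wfit.py <<'E'
import sys; from h import *
n=sys.argv[1]; x,y,a,z=map(float,sys.argv[2:6]); s=r.get_state(); im=np.ascontiguousarray(eyes.snapshot("wrist")); C=cam("wrist",s)
for d in eyes.regions_of("wrist",n)[:3]:
    p,i=fit(C,n,d["region"],(x,y,np.radians(a)),z); print(n,np.round(d["extent"]),np.round(p[:2],1),round(np.degrees(p[2]),1),round(i,3))
    cs,_=cv2.findContours(sil(C,n,p,z),cv2.RETR_EXTERNAL,2); cv2.polylines(im,[np.int32(c/S) for c in cs],True,(255,0,0),1)
    if i>.9: break
cv2.imwrite(sys.argv[6],im[:,:,::-1])
E
python3 wfit.py middle 430 126 158 108 pics/w4.png; python3 go.py 647.3 -267.1 280 20.1
```

```text
clock: 19.35
ee_pos: [430.0, 125.0, 143.0]
tcp_rot: [-0.56, 0.829, -0.0, 0.001]
wrist_force: [-0.9, 0.3, 5.0]
gripper_width: 0.117
gripper_force: 70.8
clock: 19.85
ee_pos: [429.4, 124.8, 142.1]
tcp_rot: [-0.56, 0.829, 0.0, -0.0]
wrist_force: [0.8, 0.2, -0.2]
gripper_width: 0.647
gripper_force: 0.0
clock: 20.55
ee_pos: [428.4, 124.6, 300.2]
tcp_rot: [-0.56, 0.829, 0.001, -0.002]
wrist_force: [0.1, 0.5, -0.5]
gripper_width: 0.648
gripper_force: 0.0
middle [318. 183. 189. 127.] [431.6 126.8] 157.9 0.974
clock 20.65 at [428.4 124.6 300.1] yaw -111.9 tilt [-0.22 -0.05] q6 -145.1 w 0.647 gf 0.0 F [0.3 0.  0.1]
shift [ 281.7 -349.3   19.6] turn -132.0
```

View pics/w4.png

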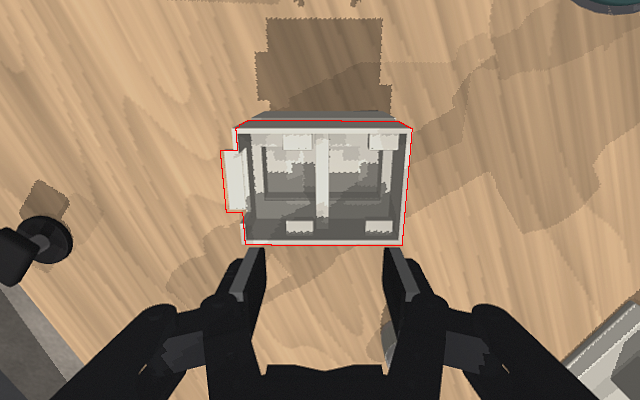

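```bash
python3 -m crank '282 -349 0 48 0.35;282 -349 0 48 0.35;282 -349 0 48 0.35;282 -349 0 48 0.35;282 -349 0 48 0.35;282 -349 0 48 0.35;282 -349 0 48 0.35;282 -349 0 48 0.35' && python3 go.py 647.3 -267.1 220 -159.9
```

```text
clock: 21.45
ee_pos: [624.4, -226.2, 300.1]
tcp_rot: [-0.174, 0.985, 0.001, -0.001]
wrist_force: [0.5, 0.4, 0.7]
gripper_width: 0.648
gripper_force: 0.0
clock 21.45 at [ 624.4 -226.2  300.1] yaw -159.9 tilt [-0.15  0.07] q6 -132.1 w 0.648 gf 0.0 F [0.5 0.4 0.7]
shift [ -7.6 -46.4  80. ] turn -0.0
```

```bash
python3 -m crank '-7.6 -46.4 40 0 0.35;-7.6 -46.4 80 0 0.35;-7.6 -46.4 80 0 0.35;-7.6 -46.4 80 0 0.35;-7.6 -46.4 80 0 0.35' && python3 wfit.py shallow 647 -267 -70 0 pics/w5.png; python3 go.py 647.3 -267.1 12 -159.9
```

```text
clock: 21.95
ee_pos: [648.1, -264.9, 224.3]
tcp_rot: [-0.175, 0.985, -0.001, 0.001]
wrist_force: [-0.3, -0.1, 0.6]
gripper_width: 0.649
gripper_force: 0.0
shallow [327. 166. 162. 104.] [ 647.7 -268. ] -70.0 0.98
clock 22.05 at [ 648.8 -265.   225.9] yaw -159.8 tilt [ 0.26 -0.11] q6 -134.4 w 0.651 gf 0.0 F [ 0.3 -0.1  0.9]
shift [  2.9  -0.7 213.9] turn 0.1
```

View pics/w5.png

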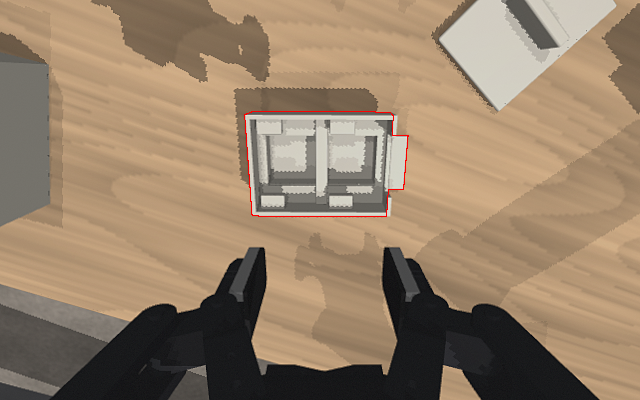

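```bash
python3 -m crank '2.5 -1 50 0 0.35;2.5 -1 100 0 0.35;2.5 -1 150 0 0.35;2.5 -1 180 0 0.35;2.5 -1 190 0 0.35;2.5 -1 190 0 0.35;2.5 -1 190 0 0.35' && python3 go.py 647.5 -267.6 13 -159.9
```

```text
clock: 22.75
ee_pos: [647.8, -267.9, 35.7]
tcp_rot: [-0.175, 0.985, -0.001, 0.002]
wrist_force: [-0.6, -1.0, 0.5]
gripper_width: 0.65
gripper_force: 0.0
clock 22.75 at [ 647.8 -267.9   35.7] yaw -159.9 tilt [ 0.27 -0.12] q6 -134.6 w 0.65 gf 0.0 F [-0.6 -1.   0.5]
shift [ 0.3  0.5 22.7] turn 0.0
```

```bash
python3 -m crank '0 0 15 0 0.35;0 0 22 0 0.35;0 0 22 0 0.35;0 0 22 0 0.35' && python3 -m crank '0 0 0 0 1;0 0 0 0 1;0 0 0 0 1;0 0 0 0 1;0 0 0 0 1;0 0 0 0 1;0 0 0 0 1' 70 && python3 -m crank '0 0 -20 0 1;0 0 -60 0 1;0 0 -110 0 1;0 0 -160 0 1;0 0 -210 0 1;0 0 -250 0 1;0 0 -290 0 1;0 0 -290 0 1' && python3 -m crank '0 0 0 0 1;0 0 0 0 1;0 0 0 0 1' && python3 go.py 431 126.5 300 -112 && python3 held.py shallow pics/held4.png 21 1
```

```text
clock: 23.15
ee_pos: [645.2, -267.2, 10.0]
tcp_rot: [-0.174, 0.985, 0.0, -0.0]
wrist_force: [1.2, -0.3, -0.1]
gripper_width: 0.651
gripper_force: 0.0
clock: 23.85
ee_pos: [645.9, -267.5, 10.9]
tcp_rot: [-0.174, 0.985, -0.0, 0.0]
wrist_force: [0.3, -0.5, 3.6]
gripper_width: 0.126
gripper_force: 71.0
clock: 24.65
ee_pos: [648.2, -268.4, 308.4]
tcp_rot: [-0.174, 0.985, -0.003, 0.005]
wrist_force: [-0.2, 0.2, -0.1]
gripper_width: 0.124
gripper_force: 70.4
clock: 24.95
ee_pos: [644.1, -266.6, 296.6]
tcp_rot: [-0.174, 0.985, 0.002, -0.002]
wrist_force: [0.3, 1.7, -1.5]
gripper_width: 0.123
gripper_force: 70.4
clock 24.95 at [ 644.1 -266.6  296.6] yaw -159.9 tilt [-0.3   0.14] q6 -134.6 w 0.123 gf 70.4 F [ 0.3  1.7 -1.5]
shift [ 65.1 442.4  -1.4] turn -47.9
[(0.58, [324.0, 285.0, 446.0, 228.0])] 283.5997696310202
```

View pics/held4.png

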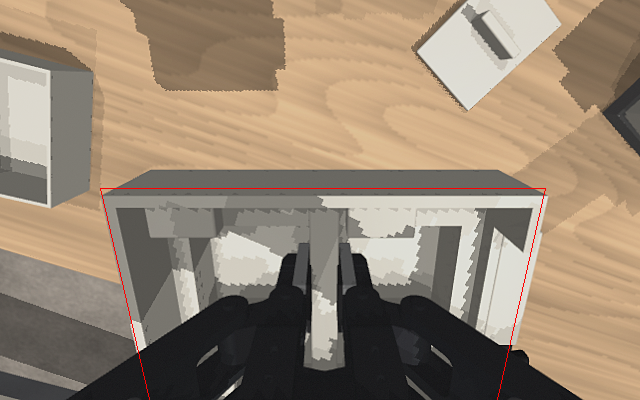

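Held level; the rim's far edge is at row 194. I carry it to the stack.

```bash
python3 -m crank '66 440 -5 -47.9 1;66 440 -5 -47.9 1;66 440 -5 -47.9 1;66 440 -5 -47.9 1;66 440 -5 -47.9 1;66 440 -5 -47.9 1;66 440 -5 -47.9 1;66 440 -5 -47.9 1' && python3 -m crank '0 0 0 0 1;0 0 0 0 1' && python3 go.py 430.2 124.6 215 -112
```

```text
clock: 25.85
ee_pos: [428.9, 126.6, 304.6]
tcp_rot: [-0.562, 0.827, 0.002, -0.0]
wrist_force: [0.2, 0.6, -0.8]
gripper_width: 0.118
gripper_force: 70.3
clock: 26.05
ee_pos: [432.1, 123.4, 305.0]
tcp_rot: [-0.56, 0.829, -0.0, 0.0]
wrist_force: [0.0, -0.2, -1.5]
gripper_width: 0.125
gripper_force: 70.3
clock 26.05 at [432.1 123.4 305. ] yaw -111.9 tilt [ 0.03 -0.03] q6 -145.3 w 0.125 gf 70.3 F [ 0.  -0.2 -1.5]
shift [-0.4  2.3 90. ] turn 0.1
```

```bash
python3 -m crank '0 2 40 0 1;0 2 80 0 1;0 2 100 0 1;0 2 106 0 1;0 2 106 0 1;0 2 106 0 1;0 2 106 0 1' && python3 go.py 430.2 124.6 189 -112
```

```text
clock: 26.75
ee_pos: [432.1, 124.1, 201.1]
tcp_rot: [-0.559, 0.829, -0.001, 0.002]
wrist_force: [-0.6, 0.0, -1.7]
gripper_width: 0.126
gripper_force: 70.4
clock 26.75 at [432.1 124.1 201.1] yaw -112.0 tilt [0.19 0.04] q6 -145.1 w 0.126 gf 70.4 F [-0.6  0.  -1.7]
shift [ 0.3  1.9 12.1] turn -0.0
```

```bash
python3 -m crank '0 1 5 0 1;0 1 8 0 1;0 1 8 0 1;0 1 8 0 1' && python3 -m crank '0 0 2 0 1;0 0 2 0 1;0 0 2 0 1' && python3 -m crank '0 0 2 0 1;0 0 2 0 1;0 0 2 0 1' && python3 -m crank '0 0 1.5 0 1;0 0 1.5 0 1' && python3 -m crank '0 0 1 0 1;0 0 1 0 1'
```

```text
clock: 27.15
ee_pos: [429.3, 124.5, 191.2]
tcp_rot: [-0.559, 0.829, 0.0, -0.0]
wrist_force: [0.4, 0.6, -2.4]
gripper_width: 0.123
gripper_force: 70.4
clock: 27.45
ee_pos: [429.4, 124.5, 189.2]
tcp_rot: [-0.559, 0.829, 0.0, -0.0]
wrist_force: [-0.3, 0.5, -2.2]
gripper_width: 0.125
gripper_force: 70.4
clock: 27.75
ee_pos: [429.4, 124.4, 187.2]
tcp_rot: [-0.559, 0.829, 0.0, -0.0]
wrist_force: [0.6, 0.9, -2.5]
gripper_width: 0.121
gripper_force: 70.4
clock: 27.95
ee_pos: [429.9, 124.5, 186.8]
tcp_rot: [-0.559, 0.829, -0.0, 0.0]
wrist_force: [-2.1, 0.4, 4.4]
gripper_width: 0.126
gripper_force: 71.2
clock: 28.15
ee_pos: [430.2, 124.6, 186.8]
tcp_rot: [-0.559, 0.829, -0.0, 0.001]
wrist_force: [-3.0, -0.8, 10.4]
gripper_width: 0.121
gripper_force: 72.0
```

```bash
python3 -m crank '0 0 -1.5 0 1;0 0 -1.5 0 1' && python3 -m crank '0 0 0 0 0.35;0 0 0 0 0.35;0 0 0 0 0.35;0 0 0 0 0.35;0 0 0 0 0.35' && python3 -m crank '0 0 -40 0 0.35;0 0 -90 0 0.35;0 0 -140 0 0.35;0 0 -150 0 0.35;0 0 -150 0 0.35;0 0 -150 0 0.35;0 0 -150 0 0.35'; python3 wfit.py shallow 431 126 -22 176 pics/w6.png; python3 go.py 454.3 -126.2 300 66
```

```text
clock: 28.35
ee_pos: [429.9, 124.5, 186.8]
tcp_rot: [-0.559, 0.829, -0.0, 0.001]
wrist_force: [-0.4, -1.1, 2.9]
gripper_width: 0.13
gripper_force: 71.1
clock: 28.85
ee_pos: [429.4, 124.4, 186.1]
tcp_rot: [-0.559, 0.829, 0.0, -0.0]
wrist_force: [-0.5, 0.8, -0.6]
gripper_width: 0.652
gripper_force: 0.0
clock: 29.55
ee_pos: [428.3, 124.2, 333.6]
tcp_rot: [-0.559, 0.829, 0.001, -0.002]
wrist_force: [0.5, -0.3, -0.6]
gripper_width: 0.647
gripper_force: 0.0
shallow [326. 189. 195. 128.] [430.8 126.1] -22.1 0.978
clock 29.65 at [428.5 124.2 333.9] yaw -112.0 tilt [-0.23 -0.05] q6 -145.0 w 0.651 gf 0.0 F [ 0.7 -0.4 -0.8]
shift [ 222.4 -117.9   34. ] turn -178.0
```

View pics/w6.png

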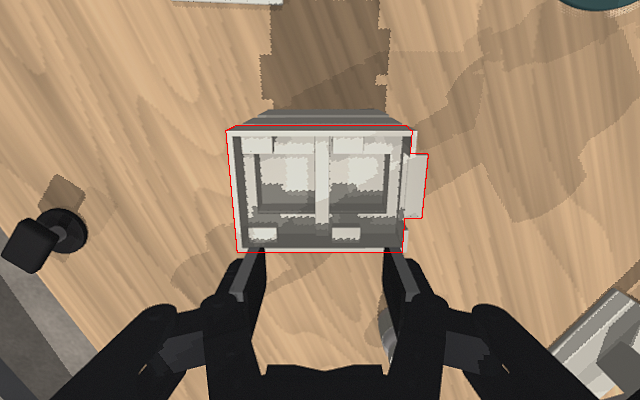

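The shallow tote sits squarely on the stack, front at right (417,187), opposite to the middle. Next is the lid.

```bash
python3 -m crank '222 -118 34 64 0.35;222 -118 34 64 0.35;222 -118 34 64 0.35;222 -118 34 64 0.35;222 -118 34 64 0.35;222 -118 34 64 0.35;222 -118 34 64 0.35;222 -118 34 64 0.35' && python3 -m crank '0 0 40 64 0.35;0 0 80 64 0.35;0 0 80 64 0.35;0 0 80 64 0.35;0 0 80 64 0.35;0 0 80 64 0.35;0 0 80 64 0.35;0 0 80 64 0.35' && python3 go.py 454.3 -126.2 220 66
```

```text
clock: 30.45
ee_pos: [454.9, -126.3, 300.5]
tcp_rot: [-0.032, 0.999, 0.001, -0.002]
wrist_force: [-0.2, 0.3, 0.0]
gripper_width: 0.65
gripper_force: 0.0
clock: 31.25
ee_pos: [454.9, -125.3, 220.8]
tcp_rot: [0.502, 0.865, -0.0, -0.001]
wrist_force: [-0.6, 0.4, -0.2]
gripper_width: 0.647
gripper_force: 0.0
clock 31.25 at [ 454.9 -125.3  220.8] yaw 119.7 tilt [-0.14  0.05] q6 -48.2 w 0.647 gf 0.0 F [-0.6  0.4 -0.2]
shift [-0.5 -0.9  0.8] turn 53.7
```

```bash
python3 -m crank '0 -1 0 53.7 0.35;0 -1 0 53.7 0.35;0 -1 0 53.7 0.35;0 -1 0 53.7 0.35;0 -1 0 53.7 0.35;0 -1 0 53.7 0.35;0 -1 0 53.7 0.35;0 -1 0 53.7 0.35' && python3 wfit.py lid 454 -126 -24 0 pics/w7.png; python3 go.py 454.3 -126.2 22 66
```

```text
clock: 32.05
ee_pos: [454.1, -125.8, 221.0]
tcp_rot: [0.837, 0.547, -0.001, -0.001]
wrist_force: [-0.2, 0.4, 1.1]
gripper_width: 0.65
gripper_force: 0.0
lid [324. 160. 130.  92.] [ 453.4 -127.6] -24.4 0.962
clock 32.15 at [ 454.3 -125.9  221.3] yaw 66.4 tilt [-0.1   0.03] q6 5.1 w 0.647 gf 0.0 F [ 0.4  0.  -0.3]
shift [ -0.2   0.5 199.3] turn 0.4
```

View pics/w7.png

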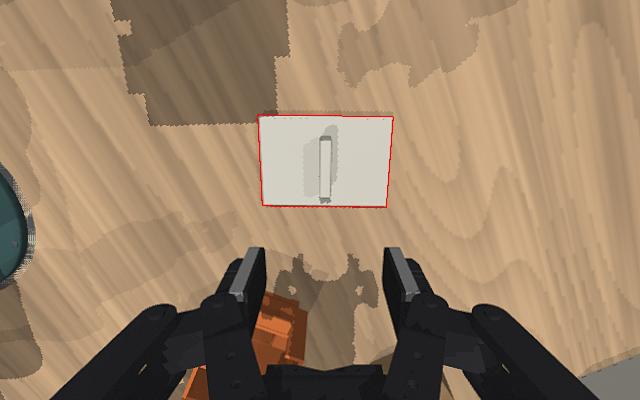

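The lid's bar is at (325,168), fit good. I take it, checking the height before closing.

```bash
python3 -m crank '-1.5 0 50 0 0.35;-1.5 0 100 0 0.35;-1.5 0 150 0 0.35;-1.5 0 172 0 0.35;-1.5 0 172 0 0.35;-1.5 0 172 0 0.35;-1.5 0 172 0 0.35' && python3 go.py 453.7 -127 24 66 && python3 -m crank '0 0 15 0 0.35;0 0 23 0 0.35;0 0 23 0 0.35;0 0 23 0 0.35' && python3 -m crank '0 0 0 0 1;0 0 0 0 1;0 0 0 0 1;0 0 0 0 1;0 0 0 0 1;0 0 0 0 1;0 0 0 0 1' 70; python3 go.py 430.8 126.1 340 68
```

```text
clock: 32.85
ee_pos: [456.2, -128.1, 52.3]
tcp_rot: [0.837, 0.547, 0.001, 0.001]
wrist_force: [-0.1, -1.0, 0.2]
gripper_width: 0.652
gripper_force: 0.0
clock 32.85 at [ 456.2 -128.1   52.3] yaw 66.3 tilt [ 0.21 -0.07] q6 5.0 w 0.652 gf 0.0 F [-0.1 -1.   0.2]
shift [ 0.  -2.9 28.3] turn 0.3
clock: 33.25
ee_pos: [454.8, -127.6, 28.1]
tcp_rot: [0.837, 0.547, 0.0, 0.0]
wrist_force: [1.1, 0.9, -0.4]
gripper_width: 0.652
gripper_force: 0.0
clock: 33.95
ee_pos: [454.9, -127.6, 27.9]
tcp_rot: [0.837, 0.547, 0.0, 0.0]
wrist_force: [-0.1, -0.0, 5.6]
gripper_width: 0.113
gripper_force: 71.7
clock 33.95 at [ 454.9 -127.6   27.9] yaw 66.3 tilt [ 0.06 -0.02] q6 5.0 w 0.113 gf 71.7 F [-0.1 -0.   5.6]
shift [ 222.7 -123.7 -312.2] turn -1.7
```

The grip is shallow (15 mm overlap), so I re-grip 6 mm deeper.

```bash
python3 -m crank '0 0 0 0 0.6;0 0 0 0 0.6;0 0 0 0 0.6;0 0 6 0 0.6;0 0 6 0 0.6;0 0 6 0 0.6' && python3 -m crank '0 0 0 0 1;0 0 0 0 1;0 0 0 0 1;0 0 0 0 1;0 0 0 0 1;0 0 0 0 1' 70 && python3 -m crank '0 0 -20 0 1;0 0 -60 0 1;0 0 -110 0 1;0 0 -160 0 1;0 0 -210 0 1;0 0 -260 0 1;0 0 -310 0 1;0 0 -318 0 1' && python3 -m crank '0 0 0 0 1;0 0 0 0 1;0 0 0 0 1' ; python3 go.py 430.8 126.1 340 68; python3 held.py lid pics/held5.png 21 1
```

```text
clock: 34.55
ee_pos: [453.7, -127.3, 20.7]
tcp_rot: [0.837, 0.547, -0.0, -0.0]
wrist_force: [-1.2, 0.6, 0.4]
gripper_width: 0.396
gripper_force: 0.0
clock: 35.15
ee_pos: [454.5, -127.6, 21.5]
tcp_rot: [0.837, 0.547, 0.0, 0.0]
wrist_force: [1.2, 0.3, 2.6]
gripper_width: 0.122
gripper_force: 70.0
clock: 35.95
ee_pos: [457.0, -128.4, 346.8]
tcp_rot: [0.837, 0.547, 0.004, 0.005]
wrist_force: [1.9, -0.3, -0.6]
gripper_width: 0.124
gripper_force: 69.7
clock: 36.25
ee_pos: [452.9, -127.0, 336.0]
tcp_rot: [0.837, 0.547, -0.002, -0.002]
wrist_force: [0.6, -0.6, -1.4]
gripper_width: 0.121
gripper_force: 69.7
clock 36.25 at [ 452.9 -127.   336. ] yaw 66.3 tilt [-0.3  0.1] q6 5.0 w 0.121 gf 69.7 F [ 0.6 -0.6 -1.4]
shift [ 222.9 -122.    -3.4] turn -1.7
[(0.96, [323.0, 247.0, 293.0, 186.0])] 314.0393169784352
```

View pics/held5.png

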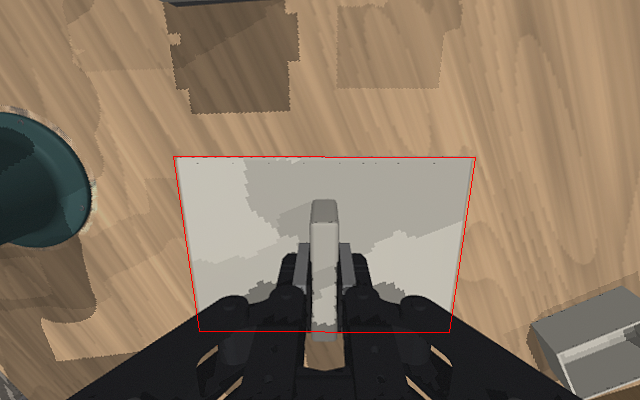

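I've miscounted: that was my 17th picture, over the limit of 14. I'll view no more and rely on numbers. The overlay showed the lid held centred at about (325,245).

```bash
python3 -m crank '223 -122 -3 -1.7 1;223 -122 -3 -1.7 1;223 -122 -3 -1.7 1;223 -122 -3 -1.7 1;223 -122 -3 -1.7 1;223 -122 -3 -1.7 1;223 -122 -3 -1.7 1;223 -122 -3 -1.7 1' && python3 -m crank '0 0 30 0 1;0 0 60 0 1;0 0 60 0 1;0 0 60 0 1;0 0 60 0 1' && python3 go.py 430.8 126.1 255 68
```

```text
clock: 37.15
ee_pos: [432.0, 124.9, 341.4]
tcp_rot: [0.829, 0.559, -0.001, 0.0]
wrist_force: [1.5, 0.2, -1.6]
gripper_width: 0.122
gripper_force: 69.5
clock: 37.65
ee_pos: [433.4, 125.1, 284.1]
tcp_rot: [0.83, 0.558, 0.001, 0.001]
wrist_force: [-0.2, -0.6, -1.6]
gripper_width: 0.122
gripper_force: 69.4
clock 37.65 at [433.4 125.1 284.1] yaw 67.9 tilt [0.14 0.03] q6 35.0 w 0.122 gf 69.4 F [-0.2 -0.6 -1.6]
shift [-0.1 -2.8 29.1] turn -0.1
```

```bash
python3 -m crank '0 -1 15 0 1;0 -1 30 0 1;0 -1 30 0 1;0 -1 30 0 1;0 -1 30 0 1' && python3 go.py 430.8 126.1 248 68 && python3 -m crank '0 0 3 0 1;0 0 3 0 1;0 0 3 0 1' && python3 -m crank '0 0 2 0 1;0 0 2 0 1;0 0 2 0 1'
```

```text
clock: 38.15
ee_pos: [431.4, 126.3, 252.4]
tcp_rot: [0.829, 0.559, 0.0, 0.0]
wrist_force: [-0.0, -0.3, -0.6]
gripper_width: 0.123
gripper_force: 69.5
clock 38.15 at [431.4 126.3 252.4] yaw 68.0 tilt [0.01 0.  ] q6 35.1 w 0.123 gf 69.5 F [-0.  -0.3 -0.6]
shift [-0.4 -0.5  4.4] turn 0.0
clock: 38.45
ee_pos: [431.3, 126.2, 249.4]
tcp_rot: [0.829, 0.559, 0.0, 0.0]
wrist_force: [-0.7, 0.1, -1.3]
gripper_width: 0.124
gripper_force: 69.5
clock: 38.75
ee_pos: [431.2, 126.1, 247.2]
tcp_rot: [0.829, 0.559, -0.0, -0.0]
wrist_force: [-0.2, 0.6, -0.9]
gripper_width: 0.123
gripper_force: 69.5
```

```bash
python3 -m crank '0 0 1 0 1;0 0 1 0 1' && python3 -m crank '0 0 1 0 1;0 0 1 0 1' && python3 -m crank '0 0 1 0 1;0 0 1 0 1'
```

```text
clock: 38.95
ee_pos: [431.2, 126.1, 246.2]
tcp_rot: [0.829, 0.559, -0.0, -0.0]
wrist_force: [0.1, -0.2, -1.8]
gripper_width: 0.121
gripper_force: 69.5
clock: 39.15
ee_pos: [431.5, 126.2, 245.5]
tcp_rot: [0.829, 0.559, 0.0, 0.0]
wrist_force: [-0.4, -0.5, -0.0]
gripper_width: 0.123
gripper_force: 69.8
clock: 39.35
ee_pos: [431.7, 126.3, 245.4]
tcp_rot: [0.829, 0.559, 0.001, 0.0]
wrist_force: [-1.3, -0.3, 4.8]
gripper_width: 0.126
gripper_force: 70.4
```

Contact came at 245.5 (predicted 246), so the lid is seated. I release, retreat, and check numerically.

```bash
python3 -m crank '0 0 -0.5 0 1;0 0 -0.5 0 1' && python3 -m crank '0 0 0 0 0.35;0 0 0 0 0.35;0 0 0 0 0.35;0 0 0 0 0.35;0 0 0 0 0.35' && python3 -m crank '0 0 -30 0 0.35;0 0 -70 0 0.35;0 0 -110 0 0.35;0 0 -110 0 0.35;0 0 -110 0 0.35;0 0 -110 0 0.35' && python3 wfit.py lid 431 126 -22 224 pics/w8.png; python3 go.py 431 126 350 68
```

```text
clock: 39.55
ee_pos: [431.6, 126.3, 245.4]
tcp_rot: [0.829, 0.559, 0.0, 0.0]
wrist_force: [-0.7, 0.1, 5.8]
gripper_width: 0.124
gripper_force: 70.4
clock: 40.05
ee_pos: [431.2, 126.1, 244.5]
tcp_rot: [0.829, 0.559, -0.0, -0.0]
wrist_force: [-0.4, -0.5, 0.4]
gripper_width: 0.649
gripper_force: 0.0
clock: 40.65
ee_pos: [430.7, 126.0, 353.4]
tcp_rot: [0.829, 0.559, -0.001, -0.0]
wrist_force: [0.8, -0.1, -0.4]
gripper_width: 0.645
gripper_force: 0.0
lid [325. 182. 176. 114.] [431.6 125.9] -22.1 0.973
clock 40.75 at [430.4 126.  352.9] yaw 68.0 tilt [-0.18 -0.04] q6 35.1 w 0.648 gf 0.0 F [ 0.3  0.1 -0.2]
shift [0.3 0.5 2.9] turn -0.0
```

The lid is at (431.6, 125.9), yaw -22.1°, centred on the shallow tote. I hand the job in.

```bash
python3 -c "
from cell import order
print(order.job_done())"
```

```text
the job is handed in; nothing more can be done
None
```

The stack (deep, middle, shallow, lid) stands on the base and I handed the job in at about 41 s; each piece seated at its predicted height and was centred within about 4 mm, but no verdict came back, and I viewed 17 pictures, over the limit of 14.

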